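# Press the two proud processors level in their tray

## Task

Two of the eight processors in the tray between the tape roll and the tub have not gone down into their pockets and stand about a centimetre higher than the rest. Gently press each of the two down with the fingertips until it is level with its neighbours, without touching the processors that are already seated and without picking anything up. Leave the tape roll, tub and knife where they are, and draw the hand clear at the end.

Things in the scene. Friction and masses are not known exactly. Their poses are not given: they have to be found in the camera images.
- tray: Dark grey plastic processor tray fixed to the bench, 148 mm (its x) by 280 mm (its y), plus a 12 mm low tab at each end; rib tops 24 mm above the bench. Two rows of four pockets, pitch 62 mm (x) and 64 mm (y), symmetric about the centre. Origin: centre of the underside, on the bench; z up. May be touched. (The trays far to either side are scenery.)
- pocket_a: The tray pocket that holds one of the two processors that stand proud. Origin: at bench height under the pocket's centre; axes parallel to the tray's. The body includes the processor in it.
- proud_a (a joint): How far the proud processor in pocket_a has been pressed down, in m: it starts at 0 to 0.003, is level with its neighbours at 0.012 and meets a hard stop at 0.014. It resists with about 3 N of clip friction and stays where it is left; it does not spring back. Negative means pulled up out of the pocket.
- proud_a_top (a point): Centre of the flat top face of the processor in pocket_a (green board 50 mm along x by 46 mm along y, 2 mm thick, with a bare metal cap 40 by 38 mm on it and a white plastic carrier 11 mm thick under it, whose sides show while it stands proud). It starts 36 to 39 mm above the bench (9 to 12 mm proud) and is level with the others at 27 mm; it moves straight down.
- pocket_b: The tray pocket that holds one of the two processors that stand proud. Origin: at bench height under the pocket's centre; axes parallel to the tray's. The body includes the processor in it.
- proud_b (a joint): How far the proud processor in pocket_b has been pressed down, in m: it starts at 0 to 0.003, is level with its neighbours at 0.012 and meets a hard stop at 0.014. It resists with about 3 N of clip friction and stays where it is left; it does not spring back. Negative means pulled up out of the pocket.
- proud_b_top (a point): Centre of the flat top face of the processor in pocket_b (green board 50 mm along x by 46 mm along y, 2 mm thick, with a bare metal cap 40 by 38 mm on it and a white plastic carrier 11 mm thick under it, whose sides show while it stands proud). It starts 36 to 39 mm above the bench (9 to 12 mm proud) and is level with the others at 27 mm; it moves straight down.
- level_0: A processor already fully seated, the same kind as the proud ones, fixed; to be left untouched. Flat top 27 mm above the bench. Origin: at bench height under its centre; axes parallel to the tray's.
- level_1: A processor already fully seated, the same kind as the proud ones, fixed; to be left untouched. Flat top 27 mm above the bench. Origin: at bench height under its centre; axes parallel to the tray's.
- level_2: A processor already fully seated, the same kind as the proud ones, fixed; to be left untouched. Flat top 27 mm above the bench. Origin: at bench height under its centre; axes parallel to the tray's.
- level_3: A processor already fully seated, the same kind as the proud ones, fixed; to be left untouched. Flat top 27 mm above the bench. Origin: at bench height under its centre; axes parallel to the tray's.
- level_4: A processor already fully seated, the same kind as the proud ones, fixed; to be left untouched. Flat top 27 mm above the bench. Origin: at bench height under its centre; axes parallel to the tray's.
- level_5: A processor already fully seated, the same kind as the proud ones, fixed; to be left untouched. Flat top 27 mm above the bench. Origin: at bench height under its centre; axes parallel to the tray's.
- tape: Loose roll of cream paper tape lying flat beside the tray, 90 mm across, 24 mm high. Origin: centre of the underside. To be left alone.
- tub: Loose white tub with a green label standing beside the tray, 68 mm across, 85 mm high. Origin: centre of the underside. To be left alone.
- knife: Loose yellow utility knife lying beyond the tray, 22 mm wide, 17 mm high, from 63 mm behind to 91 mm ahead of its origin along its y axis. Origin: on the bench under the middle of the handle. To be left alone.

How it is judged (in metres and radians):
At the end, for the whole second after the job is handed in: Both proud processors stand level with the seated ones (top within 2 mm of theirs; joint above 0.010) and are at rest (value of joint each of proud_a, proud_b above 0.01 m and velocity of joint proud_a between -0.005 and 0.005 m/s and velocity of joint proud_b between -0.005 and 0.005 m/s); the robot touches nothing.
It fails at once if a processor that is already seated is touched (over 1 N) (contact force between any of the fingers, the arm and level_0 above 1 N or contact force between any of the fingers, the arm and level_1 above 1 N or contact force between any of the fingers, the arm and level_2 above 1 N or contact force between any of the fingers, the arm and level_3 above 1 N or contact force between any of the fingers, the arm and level_4 above 1 N or contact force between any of the fingers, the arm and level_5 above 1 N).
It fails at once if a proud processor is pressed harder than 35 N (contact force between any of the fingers, the arm and pocket_a above 35 N or contact force between any of the fingers, the arm and pocket_b above 35 N).
It fails at once if a proud processor is pulled up by more than 3 mm instead of pressed (value of joint any of proud_a, proud_b below -0.003 m).
It fails at once if the tape roll, the tub or the knife is moved by more than 10 mm or lifted (distance of any of tape, tub, knife from where it was at the start of the episode above 0.01 m).
It also fails if it takes over 38 s, if anything falls off the work surface, if the arm or the gripper's body presses on something with over 40 N, if the wrist force passes 120 N, or if a joint passes its speed limit or range.

## Robot

A 6-joint arm with a two-finger parallel gripper is mounted at the origin on the work surface. World frame = base frame: x ahead of the robot, y to its left, z up, the work surface at z = 0. Lengths are in m, angles in degrees, forces in N, time in s.
With the tool pointing down it reaches from about 0.35 to 0.875 m from the base axis. Payload 4.2 kg.
Tool frame: the origin (TCP) lies on the centre line of the jaws, within the pads' length; the fingertips stand 19 mm ahead of it and the grasp point (between the pads) is the TCP; z points along the fingers, y is the line along which they close (so a half turn about z gives the same grasp; the last joint's range is limited). The gripper opens to 87 mm and grips with 3 to 60 N. Pads are 19 mm wide; open, the fingers measure 117 mm over their backs; the gripper's body (75 mm by 190 mm) begins 51 mm behind the grasp point.
Start: joints at [-58.235, 22.042, 0.453, 0, -68.411, -14.817], TCP at [0.182, -0.598, 0.242] pointing down, gripper open.
Joint ranges: [-179.83, 179.83], [-69.29, 118.12], [-61.27, 80.66], [-181.25, 117.63], [-171.15, -9.14], [-177.46, 177.46]. Speed limits (degrees/s): [159.86, 159.86, 180, 180, 180, 180].

## Interface

Orientations are given as a 3x3 rotation matrix whose columns are the frame's x, y, z axes.
In Python, from station import sense, capture, finish_job, search_frame, masks_of gives the robot as it stands.
- The arm moves only by the tool drive_tool, never from a script. Its argument "rows" is a list of rows, each a list of 7 numbers: the opening in per cent of the stroke, from 0 (shut) to 100 (fully open), then the shift along the world's x, y, z in mm, then the turn, a rotation vector about the world's x, y, z in rad. In form: [[fingers, dx, dy, dz, wx, wy, wz], ...]. A call has 1 to 5 rows; each row shifts and turns the commanded pose from where the row before left it; what a row does not reach is not made up. A row lasts 1/12 s, in which the tool goes at most 41.7 mm and 7.16 degrees, less where a joint would pass 70% of its speed; a pose out of reach is approached as far as the arm can. A call is refused whole if a number of a shift passes 41.7 or a number of a turn 0.125, either way. A call with a gripper value outside its range is refused whole. The fingers move at their own pace and stop on an object; the grip force is fixed at half the most. Time passes only in rows, so rows that do not move let the fingers close. It gives the time, the measured TCP pose, the force, the opening and the grip force at its end, in the units of the state.
- sense(): the state, without advancing time (a new reading comes with each control period).
- capture(name): name is "side" or "top"; returns a dict with "frame" (420x560x3 uint8, red, green, blue), "z_map" (420x560 float32, m along the optical axis (not along the pixel's ray), 0 where there is no reading), "fx", "fy", "cx", "cy" (pixels), "R" (3x3) and "t" (3): a world point X has camera coordinates R X + t. Camera axes: x right, y down, z forward; pixel columns grow to the right and rows downward; lengths in m; the calibration is good to about 2 mm. A picture is of the moment at which its call begins.
- finish_job(): hands the job in; it is judged then, once.
Trained networks look in a picture, given as the dict that the camera call returned (one of the last four; its "shot" number tells which), for a name from the list of things; names that differ only in an ending like _2 or _b are one class to them, and where a whole thing is asked for, a point or a joint stands for the part that bears it (a point fixed in the world has none). Each returns a list of dicts, best first, with "p" (0 to 1); they miss things now and then, are a little off and sometimes report something else, mostly with a low value. They report only what shows in the picture. A call takes as long as a camera call.
- search_frame(label, picture): "xy" ([column, row] in pixels, amid what is visible of it).
- masks_of(label, picture): "region" (420x560 bool, what is visible of it) and "xy" ([column, row] in pixels, amid what is visible of it).
The state is a dict: "time_s": time; "joints": joint angles; "joint_velocities": joint speeds; "effort": joint torques, N m; "tcp_pos": TCP position; "ee_rot": TCP orientation; "wrist_force": force on the tool from outside, world axes, zero at the start; "moment": the same for the moment, N m; "gripper_width": opening from 0.0 (shut) to 1.0 (fully open); "gripper_force": force on a finger pad.
Only numpy, scipy, OpenCV 4.12 (cv2) and the standard library are available. Lean on these libraries where they do the work, as an engineer would, in place of code of your own. Each camera call takes 0.05 s, during which the arm holds its last target. There are 200 camera calls.

## Working session

There is one attempt and no reset: what is moved stays moved. The work goes in short steps, Python scripts to look and compute and a tool call to move; the robot and the scene stay as the last step left them, time stands still between calls to the robot, and variables do not carry over. Pictures are saved under pics/ and viewed, at most 10 in all, crops included, and the job is handed in when it is done.

Besides the shell and the picture viewer there is one more tool, called after "Emit:" in YAML: its name, and indented under it one key for each argument. drive_tool: Moves the arm, as the interface text tells. Its arguments: {"type":"object","properties":{"rows":{"type":"array"}},"required":["rows"]}

```bash
mkdir -p pics; cat > h.py <<'E'
import numpy as np,cv2
from station import *
def world(c):
    v,u=np.mgrid[0:420,0:560]; z=c["z_map"].astype(float)
    P=np.stack([(u-c["cx"])/c["fx"]*z,(v-c["cy"])/c["fy"]*z,z],-1)
    W=(P-np.array(c["t"]))@np.array(c["R"]); W[z==0]=np.nan
    return W
def save(c,n): cv2.imwrite(f"pics/{n}.png",c["frame"][:,:,::-1])
E
python3 - <<'E'
from h import *
for n in("top","side"):
    c=capture(n); save(c,n+"0"); W=world(c); np.save(n+"W.npy",W)
    print(n,-np.array(c["R"]).T@np.array(c["t"]))
    for l in("tray","pocket_a","level_0","tape","tub","knife"):
        for d in masks_of(l,c)[:9]:
            m=d["region"]; p=W[m]; p=p[~np.isnan(p[:,0])]
            if len(p): print(l,round(d["p"],2),np.round(d["xy"]),m.sum(),np.round(np.median(p,0),4),np.round(np.percentile(p[:,2],90),4))
s=sense();print(s["time_s"],s["tcp_pos"],s["ee_rot"],s["wrist_force"])
E
```

```text
top [0.48730211 0.04312346 0.81721916]
pocket_a 0.89 [236. 232.] 564 [0.5959 0.1416 0.0363] 0.0387
pocket_a 0.76 [336. 247.] 613 [ 0.5782 -0.0586  0.038 ] 0.0401
level_0 0.97 [305. 257.] 488 [0.5649 0.0041 0.0263] 0.0284
level_0 0.95 [268. 230.] 519 [0.6108 0.0791 0.0261] 0.0283
level_0 0.78 [297. 224.] 548 [0.6237 0.0178 0.026 ] 0.0284
level_0 0.71 [331. 223.] 563 [ 0.6381 -0.0445  0.0257] 0.0281
level_0 0.61 [271. 260.] 563 [0.5505 0.0656 0.0259] 0.0282
level_0 0.6 [246. 266.] 542 [0.5358 0.1279 0.0262] 0.0282
tape 0.79 [414. 236.] 764 [ 0.6204 -0.1909  0.022 ] 0.025
tub 0.69 [161. 258.] 1193 [0.5311 0.2779 0.0836] 0.0859
knife 0.92 [259. 188.] 643 [0.701  0.103  0.0136] 0.0158
side [ 0.27147066 -0.43424768  0.51102615]
tray 0.58 [307. 273.] 733 [ 0.572  -0.0654  0.0365] 0.0386
pocket_a 0.96 [249. 207.] 421 [0.5902 0.1327 0.034 ] 0.0369
pocket_a 0.6 [303. 268.] 779 [ 0.5726 -0.0656  0.0359] 0.0386
pocket_a 0.34 [303. 270.] 741 [ 0.573  -0.0651  0.0365] 0.0386
level_0 0.9 [328. 259.] 504 [ 0.6368 -0.0514  0.0251] 0.0267
level_0 0.9 [276. 258.] 582 [ 0.5596 -0.0013  0.0248] 0.0264
level_0 0.8 [298. 240.] 393 [0.6221 0.0123 0.0253] 0.0267
level_0 0.78 [230. 227.] 432 [0.5323 0.1245 0.0245] 0.0263
level_0 0.73 [251. 244.] 490 [0.5462 0.0623 0.0248] 0.0265
level_0 0.67 [276. 228.] 396 [0.6087 0.0751 0.0249] 0.0264
tape 0.56 [383. 303.] 1430 [ 0.6192 -0.1925  0.0176] 0.0234
tub 0.72 [187. 184.] 1355 [0.5242 0.268  0.0531] 0.0836
knife 0.86 [301. 210.] 619 [0.6986 0.1014 0.0114] 0.0138
knife 0.72 [299. 239.] 431 [0.6222 0.0139 0.0251] 0.0267
knife 0.38 [188. 184.] 1270 [0.5238 0.2672 0.0541] 0.0837
0.7 [ 0.18222329 -0.59782378  0.24158687] [[-9.56568929e-01 -2.91506228e-01  4.81642881e-05]
 [-2.91506230e-01  9.56568929e-01 -4.87019537e-05]
 [-3.18755386e-05 -6.06269657e-05 -9.99999998e-01]] [-0.29733181  0.26391525  0.17667497]
```

View pics/top0.png

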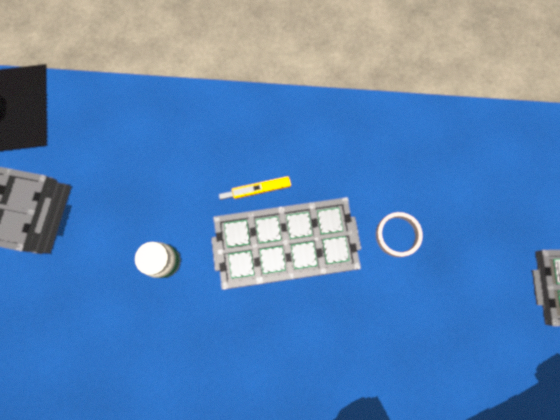

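Emit:
drive_tool:
  rows:
    - [0,25,35,0,0,0,-0.034]
    - [0,25,35,0,0,0,-0.034]
    - [0,25,35,0,0,0,0]
    - [0,25,35,0,0,0,0]
    - [0,25,35,0,0,0,0]

```text
time_s: 1.12
tcp_pos: [0.3039, -0.4268, 0.2417]
ee_rot: [[-0.974, -0.225, 0.0], [-0.225, 0.974, -0.0], [-0.0, -0.0, -1.0]]
wrist_force: [1.6, -0.6, 0.3]
gripper_width: 0.712
gripper_force: 0.0
```

```bash
python3 - <<'E'
import numpy as np
# row(near 0/far 1), col -> (top, side) ; fit centre + yaw
far=[(.5959,.1416),(.6108,.0791),(.6237,.0178),(.6381,-.0445)];near=[(.5358,.1279),(.5505,.0656),(.5649,.0041),(.5782,-.0586)]
L=np.array([(.031,.096-.064*i) for i in range(4)]+[(-.031,.096-.064*i) for i in range(4)])
P=np.array(far+near)
S=np.array([(.5902,.1327),(.6087,.0751),(.6221,.0123),(.6368,-.0514),(.5323,.1245),(.5462,.0623),(.5596,-.0013),(.5726,-.0656)])
for Q,k in((P,range(8)),(S,[1,2,3,4,5,6])):
    k=list(k);c=Q[k].mean(0);l=L[k]-L[k].mean(0);q=Q[k]-c
    a=np.arctan2((l[:,0]*q[:,1]-l[:,1]*q[:,0]).sum(),(l*q).sum())
    R=np.array([[np.cos(a),-np.sin(a)],[np.sin(a),np.cos(a)]])
    c=c-R@L[k].mean(0)
    F=c+L@R.T; print(np.degrees(a),c,"far-left",F[0],"near-right",F[7],np.abs(F-Q)[k].max())
E
```

```text
12.796270568974471 [0.5872375 0.041625 ] far-left [0.59620501 0.14210676] near-right [ 0.57826999 -0.05885676] 0.0008550977267937077
12.573035846857042 [0.58428333 0.03691667] far-left [0.59364227 0.13736272] near-right [ 0.57492439 -0.06352939] 0.0013926205821049864
```

The picture shows the tray around (287,243). The detector puts the proud processors at (236,232) and (336,247). The tape is at (400,234), the tub at (155,259) and the knife at (259,188). I'll go above the right-hand proud one first.

Emit:
drive_tool:
  rows:
    - [0,27,36,0,0,0,0]
    - [0,27,36,0,0,0,0]
    - [0,27,36,0,0,0,0]
    - [0,27,36,0,0,0,0]
    - [0,27,36,0,0,0,0]

```text
time_s: 1.53
tcp_pos: [0.4292, -0.2598, 0.242]
ee_rot: [[-0.974, -0.226, 0.001], [-0.226, 0.974, -0.0], [-0.001, -0.001, -1.0]]
wrist_force: [1.3, -1.1, 0.6]
gripper_width: 0.326
gripper_force: 0.0
```

Emit:
drive_tool:
  rows:
    - [0,27,36,-20,0,0,0]
    - [0,27,36,-30,0,0,0]
    - [0,27,36,-40,0,0,0]
    - [0,27,36,-40,0,0,0]
    - [0,27,36,-10,0,0,0]

```text
time_s: 1.95
tcp_pos: [0.5312, -0.12, 0.1333]
ee_rot: [[-0.975, -0.224, -0.007], [-0.224, 0.975, 0.001], [0.007, 0.002, -1.0]]
wrist_force: [-0.8, -1.0, -0.2]
gripper_width: 0.023
gripper_force: 0.0
```

Emit:
drive_tool:
  rows:
    - [0,0,0,-20,0,0,0]
    - [0,0,0,0,0,0,0]
    - [0,0,0,0,0,0,0]

```text
time_s: 2.2
tcp_pos: [0.533, -0.1208, 0.1163]
ee_rot: [[-0.974, -0.227, -0.003], [-0.227, 0.974, -0.0], [0.003, 0.0, -1.0]]
wrist_force: [-0.2, -1.0, 0.3]
gripper_width: 0.006
gripper_force: 0.0
```

```bash
python3 - <<'E'
from h import *
c=capture("side"); W=world(c)
im=cv2.resize(c["frame"][150:330,190:430,::-1],(800,600),interpolation=cv2.INTER_CUBIC)
cv2.imwrite("pics/side1.png",im)
s=sense();print(s["time_s"],s["tcp_pos"],s["wrist_force"],s["gripper_width"])
# measured points near fingertips: compare with known TCP
p=W.reshape(-1,3);t=s["tcp_pos"]
k=(np.abs(p[:,0]-t[0])<.03)&(np.abs(p[:,1]-t[1])<.04)&(p[:,2]>.05)&(p[:,2]<t[2]+.01)
q=p[k];print(len(q),q.min(0),q.max(0),np.median(q,0))
c=capture("top");W=world(c);p=W.reshape(-1,3)
k=(np.abs(p[:,0]-t[0])<.2)&(np.abs(p[:,1]-t[1])<.2)&(p[:,2]>.12);print(k.sum())
E
```

```text
2.25 [ 0.53358374 -0.12141042  0.11745645] [ 1.01895611 -0.37928049  0.86931173] 0.005490653801216874
295 [ 0.51852045 -0.13375742  0.09575766] [ 0.54560651 -0.11276873  0.12742003] [ 0.52334932 -0.12735281  0.11203722]
32642
```

View pics/side1.png

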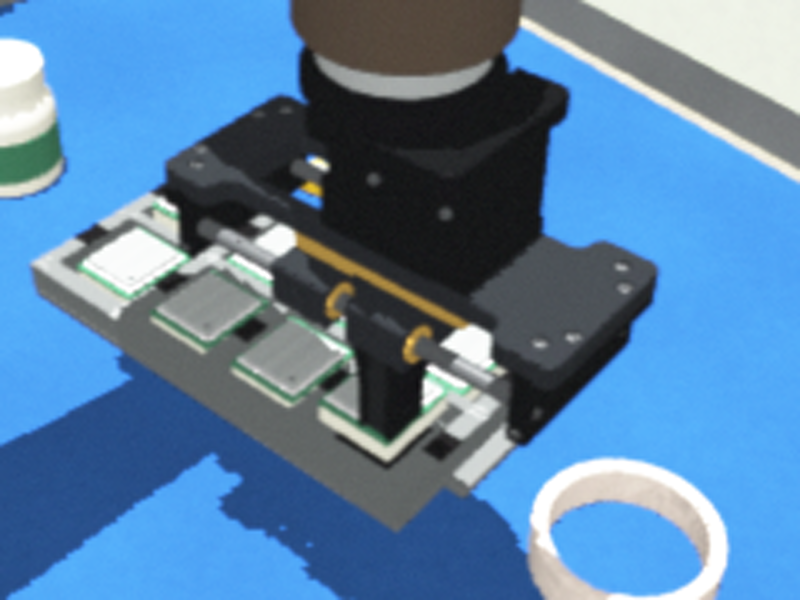

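The fingers are closed above the tray, short of the target: row truncation left them at (0.534, -0.121). The proud processor shows under the fingertips at about (380,430) in the crop. I'll make up the shortfall and then descend.

Emit:
drive_tool:
  rows:
    - [0,14,20,0,0,0,0]
    - [0,14,20,0,0,0,0]
    - [0,15,20,0,0,0,0]
    - [0,0,0,0,0,0,0]
    - [0,0,0,0,0,0,0]

```text
time_s: 2.72
tcp_pos: [0.5775, -0.0612, 0.1186]
ee_rot: [[-0.974, -0.226, 0.003], [-0.226, 0.974, 0.0], [-0.003, -0.0, -1.0]]
wrist_force: [-0.4, 0.1, 0.9]
gripper_width: 0.006
gripper_force: 0.0
```

Emit:
drive_tool:
  rows:
    - [0,0,0,-20,0,0,0]
    - [0,0,0,-20,0,0,0]
    - [0,0,0,-10,0,0,0]
    - [0,0,0,0,0,0,0]

```text
time_s: 3.05
tcp_pos: [0.5746, -0.0624, 0.0654]
ee_rot: [[-0.975, -0.224, -0.005], [-0.224, 0.975, -0.0], [0.005, 0.001, -1.0]]
wrist_force: [0.6, 0.9, 0.2]
gripper_width: 0.013
gripper_force: 0.0
```

```bash
python3 - <<'E'
from h import *
c=capture("side")
cv2.imwrite("pics/side2.png",cv2.resize(c["frame"][210:315,250:390,::-1],(800,600),interpolation=cv2.INTER_CUBIC))
s=sense();print(s["tcp_pos"],s["wrist_force"])
E
```

```text
[ 0.57574973 -0.06216801  0.06682176] [ 0.66916275 -0.61148095 -0.47283083]
```

View pics/side2.png

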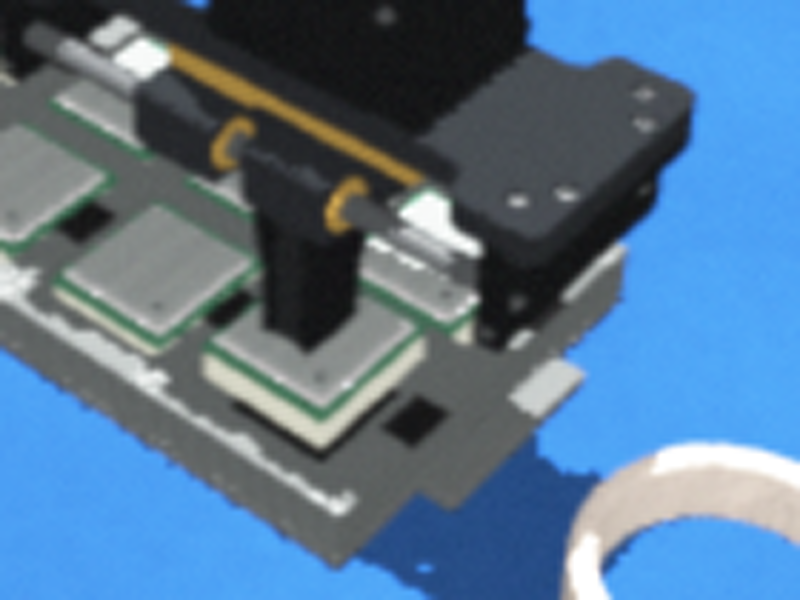

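The fingertips are above the cap of the proud processor (tip corner at (308,350), cap centre about (315,345)) and clear of its neighbours. I'll press slowly.

Emit:
drive_tool:
  rows:
    - [0,0,0,-3,0,0,0]
    - [0,0,0,-3,0,0,0]
    - [0,0,0,-2,0,0,0]
    - [0,0,0,-2,0,0,0]
    - [0,0,0,0,0,0,0]

```text
time_s: 3.52
tcp_pos: [0.577, -0.0611, 0.0574]
ee_rot: [[-0.974, -0.226, 0.001], [-0.226, 0.974, -0.0], [-0.001, -0.0, -1.0]]
wrist_force: [0.0, 0.6, 0.5]
gripper_width: 0.002
gripper_force: 0.2
```

Emit:
drive_tool:
  rows:
    - [0,0,0,-2,0,0,0]
    - [0,0,0,-2,0,0,0]
    - [0,0,0,-2,0,0,0]
    - [0,0,0,0,0,0,0]

```text
time_s: 3.85
tcp_pos: [0.577, -0.061, 0.0509]
ee_rot: [[-0.974, -0.226, 0.001], [-0.226, 0.974, -0.0], [-0.001, -0.0, -1.0]]
wrist_force: [0.6, 0.2, 1.0]
gripper_width: 0.003
gripper_force: 0.6
```

Emit:
drive_tool:
  rows:
    - [0,0,0,-1.5,0,0,0]
    - [0,0,0,-1.5,0,0,0]
    - [0,0,0,0,0,0,0]

```text
time_s: 4.1
tcp_pos: [0.577, -0.061, 0.0479]
ee_rot: [[-0.974, -0.226, 0.0], [-0.226, 0.974, 0.0], [-0.0, -0.0, -1.0]]
wrist_force: [0.3, 0.5, 0.7]
gripper_width: 0.004
gripper_force: 0.6
```

```bash
python3 - <<'E'
from h import *
c=capture("side")
cv2.imwrite("pics/side3.png",cv2.resize(c["frame"][210:315,250:390,::-1],(800,600),interpolation=cv2.INTER_CUBIC))
s=sense();print(s["tcp_pos"],s["wrist_force"])
E
```

```text
[ 0.57690736 -0.06101296  0.04790705] [0.95284262 0.11022642 0.81524891]
```

View pics/side3.png

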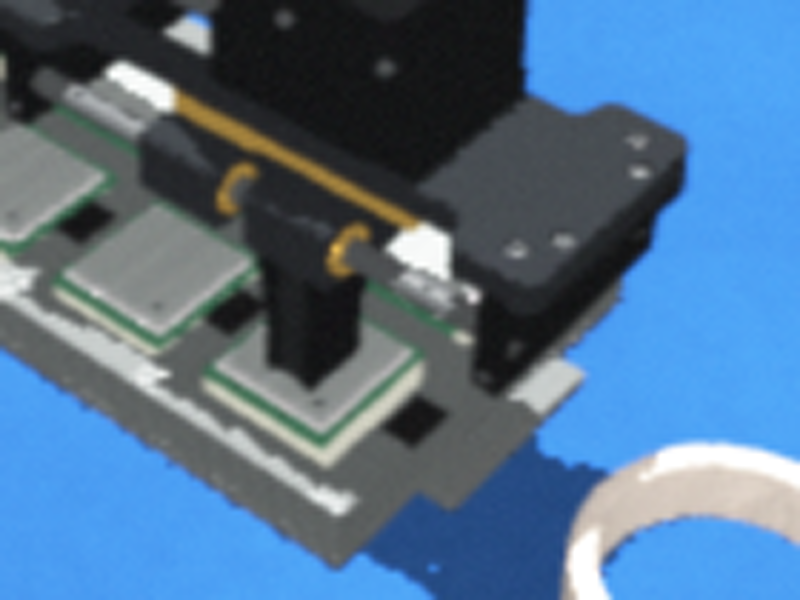

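The processor has gone down with the tips (front corner from row 410 to 440). It still shows more white carrier than its neighbour, so a few mm remain.

Emit:
drive_tool:
  rows:
    - [0,0,0,-1,0,0,0]
    - [0,0,0,-0.7,0,0,0]
    - [0,0,0,0,0,0,0]

```text
time_s: 4.4
tcp_pos: [0.5769, -0.061, 0.0464]
ee_rot: [[-0.974, -0.226, 0.0], [-0.226, 0.974, 0.0], [-0.0, -0.0, -1.0]]
wrist_force: [-0.4, -0.2, 1.8]
gripper_width: 0.002
gripper_force: 0.7
```

```bash
cat >> h.py <<'E'
def tops():
    out=[]
    c=capture("side");W=world(c)
    Cs=np.array([(.5765,-.061),(.595,.140),(.5635,.002),(.6095,.0775),(.637,-.047)])
    for x,y in Cs:
        d=np.hypot(W[...,0]-x,W[...,1]-y); z=W[...,2][(d<.024)&(W[...,2]<.045)&(W[...,2]>.015)]
        h,e=np.histogram(z,np.arange(.015,.046,.001)); zz=z[(z>np.percentile(z,50))] if len(z) else z
        out.append((len(z),round(float(np.median(zz))*1e3,1) if len(z) else None))
    return c,out
E
python3 - <<'E'
from h import *
c,o=tops();print(o)
s=sense();print(s["tcp_pos"],s["wrist_force"])
E
```

```text
[(432, 29.7), (122, 36.3), (424, 26.1), (93, 26.2), (93, 26.5)]
[ 0.57688207 -0.06104508  0.04631965] [ 0.92591854 -0.2127154   0.08610254]
```

Emit:
drive_tool:
  rows:
    - [0,0,0,-0.8,0,0,0]
    - [0,0,0,0,0,0,0]

```text
time_s: 4.62
tcp_pos: [0.5769, -0.061, 0.0456]
ee_rot: [[-0.974, -0.226, 0.0], [-0.226, 0.974, 0.0], [-0.0, -0.0, -1.0]]
wrist_force: [1.7, 0.2, 1.2]
gripper_width: 0.006
gripper_force: 0.8
```

Emit:
drive_tool:
  rows:
    - [0,0,0,10,0,0,0]
    - [0,0,0,30,0,0,0]
    - [0,0,0,35,0,0,0]
    - [0,0,0,0,0,0,0]

```text
time_s: 4.95
tcp_pos: [0.5804, -0.061, 0.1276]
ee_rot: [[-0.974, -0.228, 0.012], [-0.228, 0.974, -0.0], [-0.011, -0.003, -1.0]]
wrist_force: [1.1, -0.9, 1.0]
gripper_width: 0.004
gripper_force: 0.0
```

```bash
python3 - <<'E'
from h import *
c,o=tops();print(o)
s=sense();print(s["time_s"],s["tcp_pos"],s["wrist_force"])
E
```

```text
[(479, 25.3), (346, 36.2), (419, 26.1), (312, 26.1), (415, 26.3)]
5.0 [ 0.57876913 -0.06084428  0.12478872] [-0.27577495  0.59990983 -0.27016303]
```

First one is level (0.8 mm below its neighbours in depth). Now the second.

Emit:
drive_tool:
  rows:
    - [0,3,33,0,0,0,0]
    - [0,3,33,0,0,0,0]
    - [0,3,33,0,0,0,0]
    - [0,3,34,0,0,0,0]
    - [0,3,34,0,0,0,0]

```text
time_s: 5.42
tcp_pos: [0.5906, 0.107, 0.1199]
ee_rot: [[-0.974, -0.225, -0.002], [-0.225, 0.974, -0.001], [0.003, 0.0, -1.0]]
wrist_force: [0.4, 0.1, -0.1]
gripper_width: 0.005
gripper_force: 0.0
```

Emit:
drive_tool:
  rows:
    - [0,3,34,0,0,0,0]
    - [0,0,0,0,0,0,0]
    - [0,0,0,0,0,0,0]
    - [0,0,0,0,0,0,0]

```text
time_s: 5.75
tcp_pos: [0.5937, 0.1395, 0.1198]
ee_rot: [[-0.974, -0.226, -0.002], [-0.226, 0.974, -0.001], [0.003, -0.0, -1.0]]
wrist_force: [-0.6, -1.0, 0.1]
gripper_width: 0.002
gripper_force: 0.0
```

Emit:
drive_tool:
  rows:
    - [0,0.5,0,-20,0,0,0]
    - [0,0.5,0,-20,0,0,0]
    - [0,0,0,-11,0,0,0]
    - [0,0,0,0,0,0,0]
    - [0,0,0,0,0,0,0]

```text
time_s: 6.17
tcp_pos: [0.5955, 0.1387, 0.0692]
ee_rot: [[-0.974, -0.225, -0.001], [-0.225, 0.974, -0.001], [0.002, -0.001, -1.0]]
wrist_force: [0.4, 0.4, 1.0]
gripper_width: 0.004
gripper_force: 0.0
```

```bash
python3 - <<'E'
from h import *
c=capture("side")
cv2.imwrite("pics/side4.png",cv2.resize(c["frame"][155:260,190:330,::-1],(800,600),interpolation=cv2.INTER_CUBIC))
s=sense();print(s["tcp_pos"],s["wrist_force"])
E
```

```text
[0.59616044 0.13925702 0.07014818] [-0.24713659  0.22284498  0.53090793]
```

View pics/side4.png

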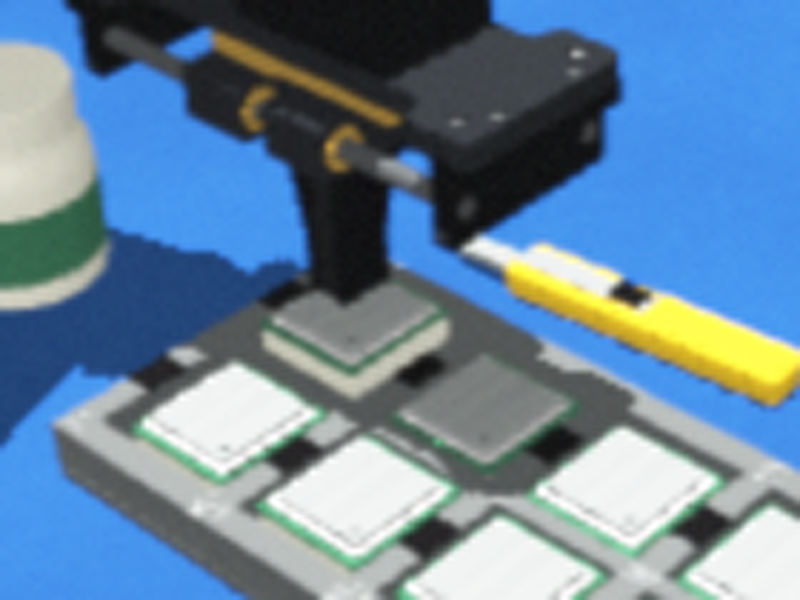

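Fingertips are over the second proud processor (tip corner (345,300), cap centre about (355,315)), clear of tub, knife and neighbours. Now press.

Emit:
drive_tool:
  rows:
    - [0,0,0,-3,0,0,0]
    - [0,0,0,-3,0,0,0]
    - [0,0,0,-3,0,0,0]
    - [0,0,0,-2,0,0,0]
    - [0,0,0,-2,0,0,0]

```text
time_s: 6.63
tcp_pos: [0.5957, 0.14, 0.0566]
ee_rot: [[-0.974, -0.226, 0.0], [-0.226, 0.974, -0.0], [-0.0, -0.0, -1.0]]
wrist_force: [-1.3, -0.4, 3.3]
gripper_width: 0.006
gripper_force: 1.5
```

Emit:
drive_tool:
  rows:
    - [0,0,0,-2,0,0,0]
    - [0,0,0,-2,0,0,0]
    - [0,0,0,-2,0,0,0]
    - [0,0,0,-1.5,0,0,0]
    - [0,0,0,0,0,0,0]

```text
time_s: 7.05
tcp_pos: [0.5957, 0.14, 0.0488]
ee_rot: [[-0.974, -0.226, -0.0], [-0.226, 0.974, 0.0], [0.0, 0.0, -1.0]]
wrist_force: [-0.3, -0.9, 1.0]
gripper_width: 0.004
gripper_force: 0.4
```

Emit:
drive_tool:
  rows:
    - [0,0,0,-1,0,0,0]
    - [0,0,0,-1,0,0,0]
    - [0,0,0,-1.2,0,0,0]
    - [0,0,0,0,0,0,0]
    - [0,0,0,0,0,0,0]

```text
time_s: 7.47
tcp_pos: [0.5957, 0.14, 0.0457]
ee_rot: [[-0.974, -0.226, -0.0], [-0.226, 0.974, 0.0], [0.0, 0.0, -1.0]]
wrist_force: [-1.0, 0.1, 1.0]
gripper_width: 0.005
gripper_force: 0.5
```

Emit:
drive_tool:
  rows:
    - [0,0,0,10,0,0,0]
    - [0,0,0,30,0,0,0]
    - [0,0,0,40,0,0,0]
    - [0,0,0,40,0,0,0]
    - [0,0,0,30,0,0,0]

```text
time_s: 7.88
tcp_pos: [0.5967, 0.14, 0.2001]
ee_rot: [[-0.974, -0.226, 0.004], [-0.226, 0.974, 0.001], [-0.004, 0.0, -1.0]]
wrist_force: [0.9, 0.1, -0.1]
gripper_width: 0.008
gripper_force: 0.0
```

Emit:
drive_tool:
  rows:
    - [0,-15,-30,0,0,0,0]
    - [0,-15,-30,0,0,0,0]
    - [0,0,0,0,0,0,0]
    - [0,0,0,0,0,0,0]
    - [0,0,0,0,0,0,0]

```text
time_s: 8.3
tcp_pos: [0.5661, 0.0799, 0.1965]
ee_rot: [[-0.974, -0.225, 0.001], [-0.225, 0.974, 0.0], [-0.001, 0.0, -1.0]]
wrist_force: [-0.0, -0.4, 0.3]
gripper_width: 0.009
gripper_force: 0.0
```

```bash
python3 - <<'E'
from h import *
c,o=tops();print(o);save(c,"side5")
s=sense();print(s["time_s"],s["tcp_pos"],s["wrist_force"],np.abs(s["joint_velocities"]).max())
E
```

```text
[(493, 25.3), (273, 25.0), (419, 26.2), (312, 26.2), (409, 26.2)]
8.35 [0.56626149 0.0803231  0.1961746 ] [0.59071697 0.26950039 0.88757277] 0.754583711271028
```

View pics/side5.png

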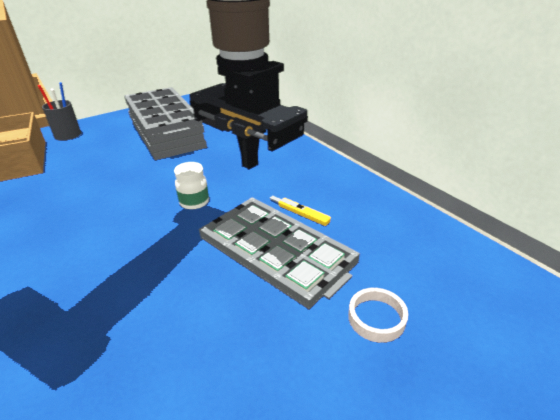

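All eight processors look level. The two pressed ones, at (303,272) and (253,213), read 25.3 and 25.0 mm in depth against 26.2 mm for their neighbours. The hand is clear above, and the tub, knife and tape have not moved.

```bash
python3 -c "
from station import *
print(finish_job())"
```

```text
the job is handed in; nothing more can be done
None
```

I pressed both proud processors down to about 1 mm below their neighbours (within the 2 mm allowance), drew the hand clear, and handed the job in at about 8.4 s; the hand-in returned no verdict.

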